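# Trip the ring case's catch and hold its sprung lid just short of balance

## Task

Open the shallow black ring case: press the steel catch pad at its front all the way down to its stop so that the lid pops ajar, then raise the lid by its bow handle past its balance point (about 66 degrees open). Ease it back under control, without letting it drop, to just below the balance point, 3 to 18 degrees short of it, so that it would fall shut by itself if let go, and finish there with the fingers still holding the lid still. Leave the other things on the bench where they are.

Things in the scene. Friction and masses are not known exactly. Their poses are not given: they have to be found in the camera images.
- case: shallow black ring case, fixed to the bench, 180 (its x) x 300 (its y) x 83 mm high, with the closed lid 97 mm; origin at the centre of its underside; catch and handle are on its front, the -x side, towards the robot; yaw differs from run to run
- lid (a joint): opening angle of the lid, rad: 0 closed and latched, about 0.10 when the catch has freed it and a spring pin has popped it ajar, 1.75 at its open stop. Hinge springs carry part of the 0.8 kg lid: below the balance point, 1.15 rad (66 degrees), it falls shut (about 1.3 rad/s), above it falls open; within 0.3 rad of balance under 1 N at the handle holds it
- lid_hinge (a point): point of the case on the lid's hinge axis, which runs along the case's y at its far (+x) edge: 90 mm to +x of the case's origin, 85 mm above the bench; does not move with the lid
- lid_handle (a point): middle of the grip of the lid's steel bow handle: round bar 10 mm thick, 100 mm long along the case's y, 45 mm ahead of the lid's front edge (40 mm open gap). Closed: 230 mm ahead (-x) of the hinge axis, 6 mm above it, 75 mm to -y of the case's middle. Swings with the lid about the hinge axis; can be pinched from above, fingers before and behind it; it turns between them
- catch (a joint): angle of the catch, a steel rocking lever at the case's front, rad: 0 at rest, 0.30 at its stop with the pad fully down. Springs back when let go; about 3 N on the pad starts it, 10 N brings it to its stop; it frees the lid at about 0.15
- catch_pad (a point): centre of the top of the catch's pad, a steel plate 34 (along the case's x) x 36 mm, 80 mm in front of the case's front face, 90 mm to +y of the case's middle, 80 mm above the bench at rest; at the stop it is 20 mm lower and 7 mm further to the case's -x. The catch's hook, 65 mm behind it, rises to 100 mm
- ring_box: small closed black ring box, 52 x 52 x 40 mm, loose on the bench before the case; origin under its centre; leave alone
- loupe: folding loupe lying flat, 66 x 34 x 16 mm, loose beside the case's front; origin under its lens; leave alone
- tweezers: steel tweezers lying flat, about 135 mm long, loose beside the case; origin under the middle; leave alone
- stone_jar: small clear jar with dark lid, 56 mm across, 60 mm high, loose beside the case; origin under its centre; leave alone
- mouse: black computer mouse, 100 x 60 x 34 mm, loose; origin under its centre; leave alone
- cup: white cup, 76 mm across, 90 mm high, loose; origin under its centre; leave alone
- spray_bottle: white bottle, 50 mm across, 130 mm high, loose to the case's +y side; origin under its centre; leave alone

How it is judged:
By the outcome, as a careful person would: the job done as asked, in the order asked, and still so for the second after the job is handed in, while the arm keeps its last pose, push and grip.
It also fails if it takes over 58 s, if anything falls off the work surface, if the arm or the gripper's body presses on something with over 40 N, if the wrist force passes 120 N, or if a joint passes its speed limit or range.

## Robot

A 6-joint arm with a two-finger parallel gripper is mounted at the origin on the work surface. World frame = base frame: x ahead of the robot, y to its left, z up, the work surface at z = 0. Lengths are in mm, angles in rad, forces in N, time in s.
With the tool pointing down it reaches from about 275 to 825 mm from the base axis. Payload 5.2 kg.
Tool frame: the origin (TCP) lies at the very end of the fingers, on their centre line; the grasp point (between the pads) lies 19 mm behind it; z points along the fingers, y is the line along which they close (so a half turn about z gives the same grasp; the last joint's range is limited). The gripper opens to 93 mm and grips with 3 to 60 N. Pads are 15 mm wide; open, the fingers measure 128 mm over their backs; the gripper's body (75 mm by 188 mm) begins 65 mm behind the grasp point.
Start: joints at [-1.488, 0.259, 1.535, -0, 1.348, -0.203], TCP at [155.08, -527.689, 218.653] pointing down, gripper open.
Joint ranges: [-3.14, 3.14], [-0.91, 2.08], [0.19, 2.58], [-1.22, 4.36], [0.22, 2.71], [-3.12, 3.12]. Speed limits (rad/s): [2.57, 2.57, 3.14, 3.14, 3.14, 3.14].

## Interface

Orientations are given as [roll, pitch, yaw] about the fixed x, y, z axes, in that order (R = Rz(yaw) Ry(pitch) Rx(roll)).
In Python, from bench import robot gives the robot as it stands. The module is installed in compiled form; this text tells all that it offers. Calls block until the motion is done:
- robot.move_ptp(position, orientation): joint-space move of the TCP to a pose.
- robot.move_linear(position, ori=None, speed=150, f_stop=None): straight line of the TCP; ori=None keeps the orientation; speed is the mean speed in mm/s. With f_stop (N) it stops when the force on the tool has changed by that much, and returns True; else False.
- robot.move_j(angles): joint-space move.
- robot.move_gripper(opening): opening from 0.0 (shut) to 1.0 (fully open); the grip force is fixed at half the most; returns when the fingers have stopped.
- robot.sleep(seconds).
- robot.inverse_kinematics(position, orientation): joint angles nearest the present ones, or None.
- robot.get_image(name): name is "scene" or "top"; returns a dict with "img" (420x560x3 uint8, blue, green, red), "fovy" (degrees; the focal length in pixels is half the picture's height over the tangent of half this angle, whatever the lens; pixels are square), "cx", "cy" (the principal point, pixels), "eye" and "orientation" of the camera in the world. Camera axes: x right, y down, z forward; pixel columns grow to the right and rows downward; lengths in mm; the calibration is good to about 2 mm. A picture is of the moment at which its call begins. There is no depth.
A pose or a line that the arm cannot do raises robot.MotionError and nothing moves.
- robot.hand_in(): hands the job in; it is judged then, once.
Readings, each from a call of its own:
- robot.current_t(): time.
- robot.current_qpos(): joint angles.
- robot.current_joint_vel(): joint speeds.
- robot.current_joint_efforts(): joint torques, N m.
- robot.current_tcp_pos(): TCP position.
- robot.current_eef_rot(): TCP orientation.
- robot.current_contact_force(): force on the tool from outside, world axes, zero at the start.
- robot.current_ft_torque(): the same for the moment, N m.
- robot.current_gripper_width(): opening from 0.0 (shut) to 1.0 (fully open).
- robot.current_finger_force(): force on a finger pad.
Only numpy, scipy, OpenCV 4.12 (cv2) and the standard library are available. Lean on these libraries where they do the work, as an engineer would, in place of code of your own. Each camera call takes 0.05 s, during which the arm holds its last target. There are 200 camera calls.

## Working session

There is one attempt and no reset: what is moved stays moved. The work goes in short steps, each a Python script; the robot and the scene stay as the last script left them, time stands still between calls to the robot, and variables do not carry over. Pictures are saved under pics/ and viewed, at most 10 in all, crops included, and the job is handed in when it is done.

```bash
mkdir -p pics; python3 - <<'E'
from bench import robot
import cv2
for n in ("scene","top"):
    d=robot.get_image(n); cv2.imwrite(f"pics/{n}0.png",d["img"])
    print(n,d["fovy"],d["cx"],d["cy"],d["eye"],d["orientation"])
print(robot.current_t(),robot.current_tcp_pos(),robot.current_eef_rot(),robot.current_gripper_width())
E
```

```text
scene 48.522708278466844 284.24449744624286 208.78603528809248 [1149.85604416  542.03780931 1136.30627536] [-2.47187114e+00  5.49559315e-04  2.29434915e+00]
top 44.248157958522874 277.44409074593887 204.58933926447315 [ 194.73463863  -50.42416867 1824.1134197 ] [-2.95321545  0.01718477 -1.59020194]
0.1 [ 155.0416147  -527.19301061  217.91725985] [-3.14001126e+00 -3.54721553e-04  2.85802990e-01] 0.9976103415063691
```

View pics/scene0.png

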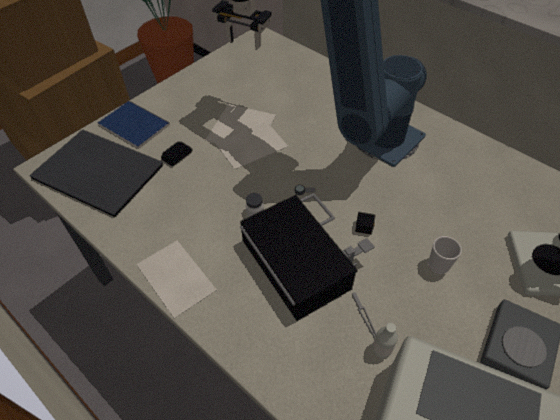

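View pics/top0.png

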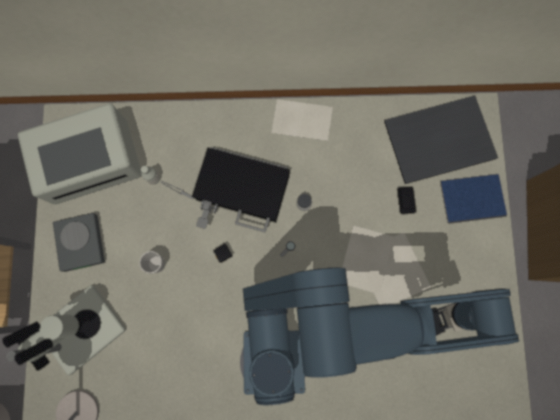

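The case is at about (242,185) in the top view, with the handle at about (253,222) and the catch pad at about (203,222). In the scene view the handle is at about (322,208) and the pad at about (366,246). I'll enlarge both areas for accurate pixels.

```bash
cat > h.py <<'E'
import numpy as np, cv2
from scipy.spatial.transform import Rotation as R
def ray(d,u,v):
    f=210/np.tan(np.radians(d["fovy"])/2)
    r=R.from_euler("xyz",d["orientation"]).as_matrix()@np.array([(u-d["cx"])/f,(v-d["cy"])/f,1])
    return np.array(d["eye"]),r/np.linalg.norm(r)
def plane(d,u,v,z):
    e,r=ray(d,u,v); return e+r*(z-e[2])/r[2]
def tri(d1,p1,d2,p2):
    e1,r1=ray(d1,*p1); e2,r2=ray(d2,*p2)
    s=np.linalg.lstsq(np.c_[r1,-r2],e2-e1,rcond=None)[0]
    a=e1+s[0]*r1;b=e2+s[1]*r2
    return (a+b)/2,np.linalg.norm(a-b)
def crop(img,x0,y0,w,h,k):
    c=cv2.resize(img[y0:y0+h,x0:x0+w],None,fx=k,fy=k,interpolation=cv2.INTER_CUBIC)
    c=cv2.convertScaleAbs(c,alpha=1.5)
    for x in range(x0-x0%10+10,x0+w,10):
        cv2.line(c,((x-x0)*k,0),((x-x0)*k,6),(0,255,0),1)
        if x%20==0: cv2.putText(c,str(x),((x-x0)*k,18),0,.4,(0,255,0))
    for y in range(y0-y0%10+10,y0+h,10):
        cv2.line(c,(0,(y-y0)*k),(6,(y-y0)*k),(0,255,0),1)
        if y%20==0: cv2.putText(c,str(y),(8,(y-y0)*k),0,.4,(0,255,0))
    return c
E
python3 - <<'E'
from h import *
s=cv2.imread("pics/scene0.png");t=cv2.imread("pics/top0.png")
cv2.imwrite("pics/s1.png",crop(s,235,180,150,140,4));cv2.imwrite("pics/t1.png",crop(t,180,140,125,100,6))
E
```

```text
(no output)
```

View pics/s1.png

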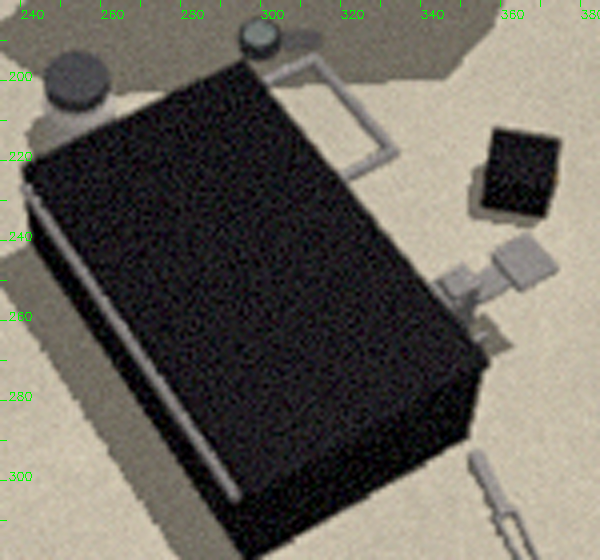

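View pics/t1.png

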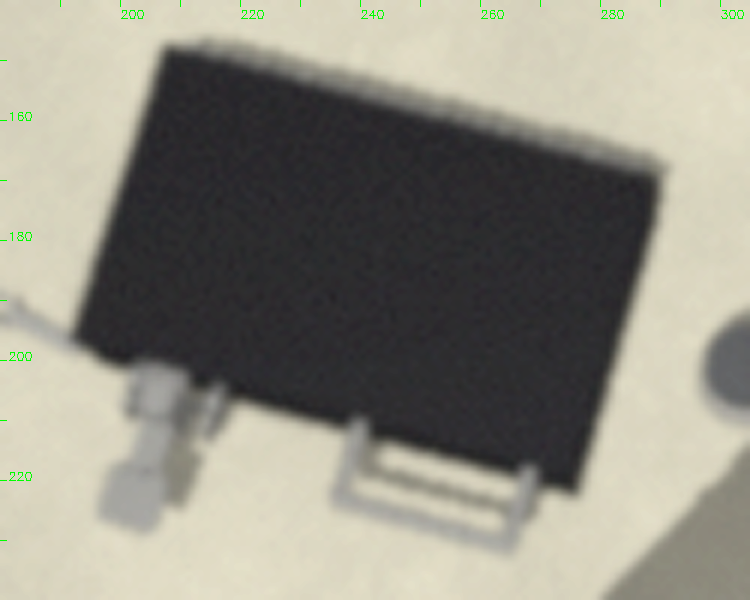

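In the crops, the handle bar runs from top-view px (236.5,222.5) to (264.7,230.5), and from scene px (333,218) to (313.5,195). The pad centre is at (202,222.5) in the top view and (366,245.5) in the scene. The lid corners are clear in both views.

```bash
python3 - <<'E'
from h import *
from bench import robot
s=robot.get_image("scene");t=robot.get_image("top")
T=lambda x,y:(180+x/6,140+y/6); S=lambda x,y:(235+x/4,180+y/4)
P={"h+":(T(339,495),S(392,153)),"h-":(T(508,543),S(314,60)),"pad":(T(132,495),S(524,262)),
"fl":(T(75,340),S(488,362)),"fr":(T(577,492),S(243,62))}
Q={}
for k,(a,b) in P.items():
    Q[k],e=tri(t,a,s,b); print(k,Q[k].round(1),round(e,1))
hm=(Q["h+"]+Q["h-"])/2
print("hm",hm.round(1))
for n in (("h+","h-"),("fl","fr")):
    v=Q[n[0]]-Q[n[1]]; print(n,np.linalg.norm(v),"yaw deg",np.degrees(np.arctan2(-v[0],v[1])))
v=Q["pad"]-hm
# expected in case frame pad-handle: (-170+140, 165)
print("yaw pad/handle",np.degrees(np.arctan2(v[1],v[0])-np.arctan2(165,-30)),np.hypot(*v[:2]),np.hypot(30,165))
# plane check in both cams
for k,z in(("pad",80),):
    print([plane(d,*p,z).round(1) for d,p in zip((t,s),P[k])])
# top corners on plane 97
C=np.array([plane(t,*T(*p),97)[:2] for p in((75,340),(577,492))]);v=C[0]-C[1];print(C,np.degrees(np.arctan2(-v[0],v[1])),np.linalg.norm(v))
E
```

```text
h+ [465.5 116.   89.9] 6.2
h- [435.7  20.7  90.2] 6.5
pad [470.6 235.6  76. ] 5.4
fl [558.9 267.   89.8] 5.9
fr [465.9 -19.9  82.6] 3.6
hm [450.6  68.3  90.1]
('h+', 'h-') 99.8828222823079 yaw deg -17.310815700768526
('fl', 'fr') 301.7480693470961 yaw deg -17.944447008834793
yaw pad/handle -17.115630787909957 168.47844268618894 167.70509831248424
[array([471.2, 232.6,  80. ]), array([471.7, 239.1,  80. ])]
[[558.75951046 263.16019936]
 [464.70321226 -21.65255947]] -18.275241140050852 299.9414856682932
```

Both views agree: yaw is about -17.5°, the handle is 90 mm high and 99.9 mm long, and the pad-to-handle distance is 168.5 mm against an expected 167.7. Next I'll check reach along the arc, then press the pad.

```bash
cat >> h.py <<'E'
Y=np.radians(-17.5); c=np.array([np.cos(Y),np.sin(Y),0]); PAD=np.array([470.8,235.8,78]); HM=np.array([450.6,68.3,91.])
HP=HM+230*c; HP[2]=85.; GR=[np.pi,0,Y+np.pi/2]; PR=[np.pi,0,Y]
def arc(th,hp=HP,dz=19):
    a=th+.026; return hp-230.1*np.cos(a)*c+[0,0,230.1*np.sin(a)-dz]
E
python3 - <<'E'
from h import *
from bench import robot
for yaw in (Y+np.pi/2,Y-np.pi/2):
    for th in (.1,.6,1.0,1.27):
        q=robot.inverse_kinematics(arc(th),[np.pi,0,yaw]); print(th,arc(th).round(),None if q is None else np.round(q,2))
robot.move_ptp(PAD+[0,0,60],PR); robot.move_gripper(0)
print(robot.current_t(),np.round(robot.current_qpos(),2),robot.current_contact_force())
p=PAD+[0,0,10]; robot.move_linear(p,speed=100)
r=robot.move_linear(PAD-5*c-[0,0,26],speed=25,f_stop=18)
print(r,robot.current_tcp_pos(),robot.current_contact_force(),robot.current_t())
for n in("scene","top"): cv2.imwrite(f"pics/{n}2.png",robot.get_image(n)["img"])
E
```

```text
0.1 [452.  68.  95.] [-0.1   0.22  1.92 -0.    1.    0.21]
0.6 [492.  55. 201.] [-0.11  0.17  1.69 -0.    1.28  0.19]
1.0 [556.  35. 263.] [-0.14  0.25  1.44 -0.    1.45  0.17]
1.27 [610.  18. 287.] [-0.15  0.34  1.26 -0.    1.54  0.15]
0.1 [452.  68.  95.] [-0.1   0.22  1.92 -0.    1.   -2.93]
0.6 [492.  55. 201.] [-0.11  0.17  1.69  0.    1.28 -2.95]
1.0 [556.  35. 263.] [-0.14  0.25  1.44  0.    1.45 -2.97]
1.27 [610.  18. 287.] [-0.15  0.34  1.26  0.    1.54 -2.99]
4.5667 [0.25 0.29 1.71 0.   1.15 2.13] [-0.09315751 -0.35131103 -0.2029722 ]
True [462.74581463 238.40712774  61.45128367] [-2.00285537 -0.18229775  8.26445038] 6.2333
```

```bash
python3 - <<'E'
from h import *
from bench import robot
p=np.array(robot.current_tcp_pos())
for dz in (2,4,6,8):
    r=robot.move_linear(p-[0,0,dz],speed=20,f_stop=25)
    f=robot.current_contact_force()
    print(r,np.round(robot.current_tcp_pos(),1),np.round(f,1),robot.current_t())
    if f[2]>20: break
t=robot.get_image("top")["img"];s=robot.get_image("scene")["img"]
cv2.imwrite("pics/a.png",np.hstack([crop(s,235,170,150,150,2),cv2.resize(crop(t,180,140,125,100,4),(450,300))]))
E
```

```text
False [462.8 238.6  61.1] [-6.1 -1.7 15.4] 6.5833
False [462.9 238.6  60.5] [-9.4 -3.3 27.3] 6.8333
```

View pics/a.png

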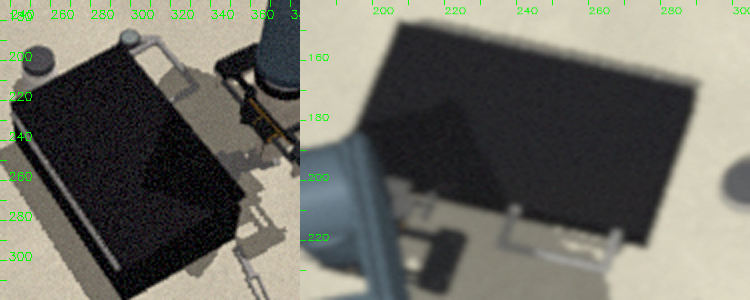

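The pad is at its stop: z moves only 0.6 mm while the force rises from 15 to 27 N. The lid is ajar, since the handle has risen in the scene view to about (313,190). Next is the handle.

```bash
python3 - <<'E'
from h import *
from bench import robot
robot.move_linear(PAD+[0,0,85],speed=150)
g=arc(.1)
robot.move_ptp(g+[0,0,75],GR); robot.move_gripper(.31)
print(robot.current_t(),robot.current_gripper_width(),np.round(robot.current_qpos(),2))
s=robot.get_image("scene")["img"]
r=robot.move_linear(g+[0,0,0],speed=60,f_stop=5)
print(r,robot.current_tcp_pos(),robot.current_contact_force(),robot.current_t())
t=robot.get_image("top")["img"];s2=robot.get_image("scene")["img"]
cv2.imwrite("pics/b.png",np.hstack([crop(s,250,150,130,130,3),crop(s2,250,150,130,130,3)]))
E
```

```text
10.1417 0.30822297820563577 [-0.1   0.13  1.82 -0.    1.19  0.21]
False [452.54941443  67.78133074  95.28252586] [ 0.21697801 -0.94746953  0.33248227] 11.5917
```

View pics/b.png

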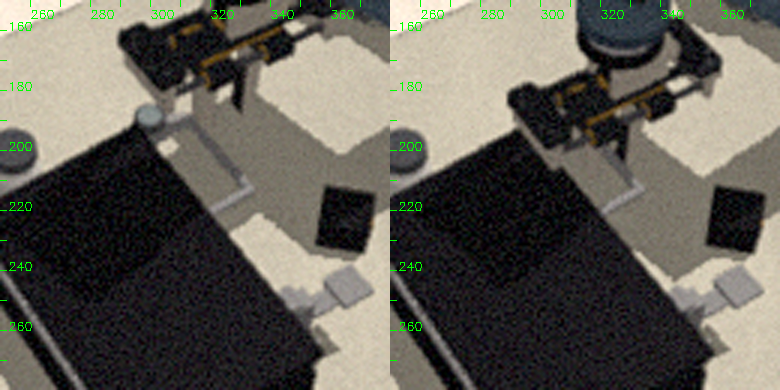

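The fingers straddle the bar near (318,197) without contact. I'll close, check the width, and raise the lid along the arc, watching the forces.

```bash
python3 - <<'E'
from h import *
from bench import robot
robot.move_gripper(0)
w=robot.current_gripper_width(); f0=np.array(robot.current_contact_force())
print("w mm",w*93,robot.current_finger_force(),f0.round(1),np.round(robot.current_tcp_pos(),1),robot.current_t())
if 8<w*93<13:
    for th in np.arange(.15,.72,.08):
        robot.move_linear(arc(th),speed=60)
        f=np.array(robot.current_contact_force())
        print(round(th,2),"fx %.1f fy %.1f fz %.1f"%(f@c,f[1]*c[0]-f[0]*c[1],f[2]),round(robot.current_gripper_width()*93,1),np.round(robot.current_tcp_pos()-arc(th),1),round(robot.current_t(),1))
        if np.linalg.norm(f)>40: break
E
```

```text
w mm 9.198867189536278 29.99862849712372 [-0.6 -0.8  0.9] [452.2  67.8  94.9] 12.1667
0.15 fx 0.5 fy 0.3 fz -2.1 8.9 [0.1 0.  0.3] 12.5
0.23 fx 0.5 fy 0.1 fz -2.1 9.3 [ 0.  -0.   0.3] 13.0
0.31 fx -1.3 fy 0.3 fz -1.6 9.2 [-0.   0.   0.3] 13.4
0.39 fx -1.7 fy 0.6 fz -1.0 9.4 [-0.2  0.1  0.2] 13.9
0.47 fx -4.4 fy 0.8 fz 1.2 8.8 [-0.1  0.1  0.8] 14.3
0.55 fx -5.9 fy 1.9 fz 2.3 9.2 [-0.1  0.2  1.1] 14.8
0.63 fx -7.9 fy 1.8 fz 4.4 9.1 [-0.2  0.3  1.3] 15.3
0.71 fx -8.8 fy 1.7 fz 5.0 8.7 [-0.2  0.4  1.6] 15.7
```

The grip is good. A radial push of about 10 N is building up because the commanded arc is slightly too tight. I'll relax it with a small radius correction while going past balance.

```bash
python3 - <<'E'
from h import *
from bench import robot
import json
dr=0
for th in np.r_[.71,.71,np.arange(.79,1.29,.07),1.29]:
    e=-np.cos(th+.026)*c+[0,0,np.sin(th+.026)]
    f=np.array(robot.current_contact_force())
    dr+=np.clip(.2*(f@e),-1.5,1.5); dr=np.clip(dr,-8,8)
    robot.move_linear(arc(th)+dr*e,speed=50)
    f=np.array(robot.current_contact_force()); p=np.array(robot.current_tcp_pos())
    v=p+[0,0,19]-HP
    print(round(th,2),"dr %.1f rad %.1f tan %.1f"%(dr,f@e,f@(np.sin(th)*c+[0,0,np.cos(th)])),round(robot.current_gripper_width()*93,1),"th est %.3f r %.1f"%(np.arctan2(v[2],-v@c)-.026,np.hypot(v[2],v@c)),round(robot.current_t(),1))
    if np.linalg.norm(f)>40: break
json.dump(dr,open("dr.json","w"))
t=robot.get_image("top")["img"];s=robot.get_image("scene")["img"]
cv2.imwrite("pics/c.png",np.hstack([crop(s,200,60,200,260,2),crop(t,160,110,160,130,2)[:520].copy() if 0 else cv2.resize(crop(t,160,110,160,130,2),(400,520))]))
E
```

```text
0.71 dr 1.5 rad 0.7 tan -0.9 9.0 th est 0.715 r 231.5 16.0
0.71 dr 1.6 rad -0.4 tan 0.3 8.6 th est 0.711 r 231.5 16.2
0.79 dr 1.6 rad 1.6 tan -1.3 9.0 th est 0.792 r 231.9 16.7
0.86 dr 1.9 rad 1.3 tan -0.9 9.0 th est 0.862 r 232.3 17.2
0.93 dr 2.1 rad 2.4 tan -1.6 9.0 th est 0.932 r 232.7 17.7
1.0 dr 2.6 rad 1.6 tan -1.4 9.0 th est 1.002 r 233.0 18.2
1.07 dr 2.9 rad 2.6 tan -0.6 8.7 th est 1.073 r 233.5 18.6
1.14 dr 3.4 rad 0.7 tan -0.5 9.0 th est 1.142 r 233.8 19.1
1.21 dr 3.5 rad 1.2 tan 0.0 8.6 th est 1.212 r 234.0 19.6
1.28 dr 3.7 rad 1.2 tan -0.8 9.3 th est 1.283 r 234.3 20.1
1.29 dr 4.0 rad -0.3 tan -0.5 9.1 th est 1.292 r 234.3 20.3
```

View pics/c.png

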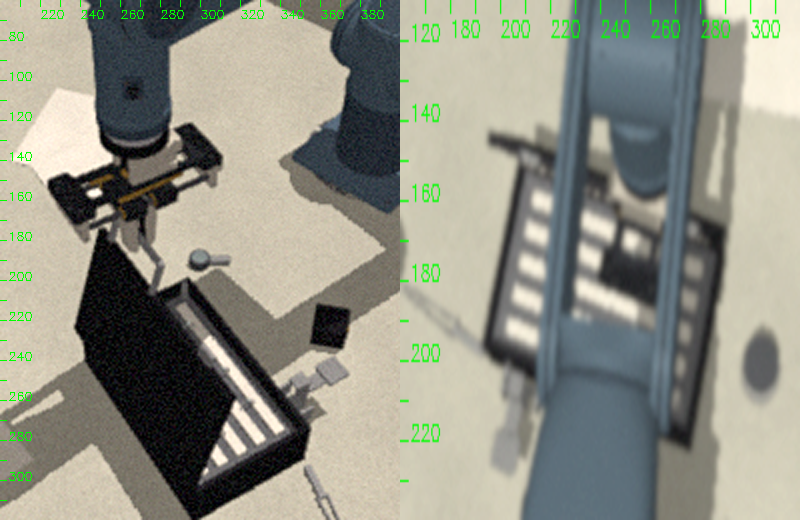

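The lid is open to about 1.29 rad, 8° past balance, with the bar at about (155,265) in the scene crop still between the fingers. Now I'll ease it back slowly to about 0.97 rad.

```bash
python3 - <<'E'
from h import *
from bench import robot
import json
dr=json.load(open("dr.json"))
for th in np.r_[np.arange(1.25,.98,-.04),.97,.97]:
    e=-np.cos(th+.026)*c+[0,0,np.sin(th+.026)]
    f=np.array(robot.current_contact_force())
    dr+=np.clip(.2*(f@e),-1.5,1.5)
    robot.move_linear(arc(th)+dr*e,speed=25)
    f=np.array(robot.current_contact_force()); p=np.array(robot.current_tcp_pos()); v=p+[0,0,19]-HP
    print(round(th,2),"dr %.1f rad %.1f tan %.1f"%(dr,f@e,f@(np.sin(th)*c+[0,0,np.cos(th)])),round(robot.current_gripper_width()*93,1),"est %.3f"%(np.arctan2(v[2],-v@c)-.026),round(robot.current_t(),1))
robot.sleep(1)
print(robot.current_finger_force(),np.round(robot.current_contact_force(),1),np.round(robot.current_tcp_pos(),1),robot.current_t())
t=robot.get_image("top")["img"];s=robot.get_image("scene")["img"]
cv2.imwrite("pics/d_raw.png",s)
cv2.imwrite("pics/d.png",np.hstack([crop(s,200,60,200,260,2),cv2.resize(crop(t,120,110,200,170,2),(400,520))]))
E
```

```text
1.25 dr 3.9 rad 0.3 tan -0.6 9.0 est 1.252 20.9
1.21 dr 4.0 rad -0.2 tan 0.8 9.1 est 1.213 21.5
1.17 dr 3.9 rad -1.1 tan 1.2 8.8 est 1.175 22.0
1.13 dr 3.7 rad -0.9 tan 0.6 9.0 est 1.133 22.5
1.09 dr 3.5 rad 0.7 tan 1.1 9.2 est 1.092 23.0
1.05 dr 3.7 rad -0.8 tan 0.5 9.4 est 1.051 23.6
1.01 dr 3.5 rad 0.4 tan 0.4 8.6 est 1.011 24.1
0.97 dr 3.6 rad -0.8 tan 1.2 8.9 est 0.969 24.6
0.97 dr 3.4 rad 1.3 tan 0.6 9.1 est 0.970 24.9
30.001346468925476 [-1.7  3.5  4. ] [548.8  37.3 262.1] 25.8583
```

View pics/d.png

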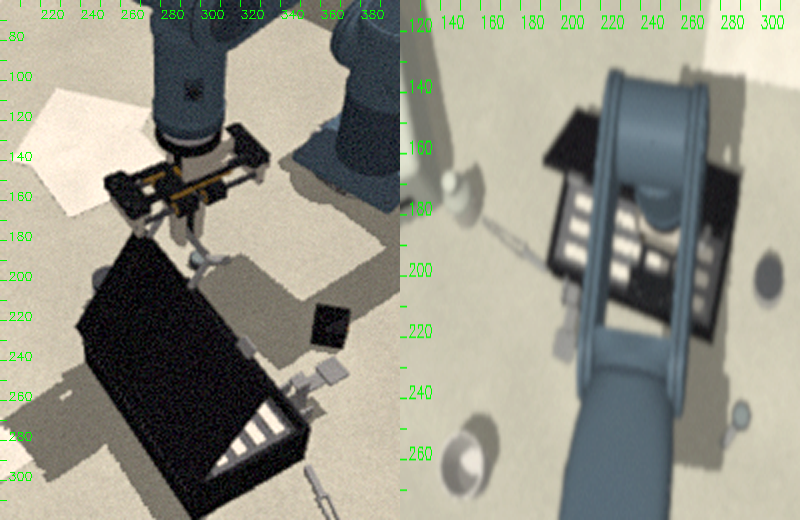

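The bar is still gripped, with its +y corner at scene px (315,189), and the other objects haven't moved. As a check, I'll compute the angle from that corner, then hand in.

```bash
python3 - <<'E'
from h import *
from bench import robot
s=robot.get_image("scene"); y=np.array([-c[1],c[0],0])
e,r=ray(s,315,189); q=HM+y*50; r*=((q-e)@y)/(r@y); v=e+r-HP
th=np.arctan2(v[2]-3,-v@c)-.026; print("angle",th,"r",np.hypot(v[2],v@c))
if .87<th<1.08: robot.hand_in(); print("handed in")
E
```

```text
angle 0.7733536017438071 r 235.90837217987598
```

That disagrees with the arm-based estimate of 0.97, and I suspect I picked the loupe's tip, which lies behind the bar. I'll zoom in with the predicted corners drawn.

```bash
python3 - <<'E'
from h import *
from bench import robot
s=robot.get_image("scene"); y=np.array([-c[1],c[0],0])
f=210/np.tan(np.radians(s["fovy"])/2); M=R.from_euler("xyz",s["orientation"]).as_matrix()
def proj(p):
    a=M.T@(p-np.array(s["eye"])); return s["cx"]+f*a[0]/a[2],s["cy"]+f*a[1]/a[2]
k=8;im=crop(s["img"],260,150,80,70,k)
for th,col in((.77,(0,0,255)),(.97,(0,255,0)),(1.15,(255,0,0))):
    for o in (50,-50):
        u,v=proj(arc(th,HP+[0,0,3],0)+o*y); print(th,o,round(u,1),round(v,1)); cv2.circle(im,(int((u-260)*k),int((v-150)*k)),4,col,1)
cv2.imwrite("pics/e.png",im)
E
```

```text
0.77 50 314.3 190.1
0.77 -50 293.2 165.3
0.97 50 302.5 188.2
0.97 -50 281.4 162.7
1.15 50 289.7 188.9
1.15 -50 268.7 162.8
```

View pics/e.png

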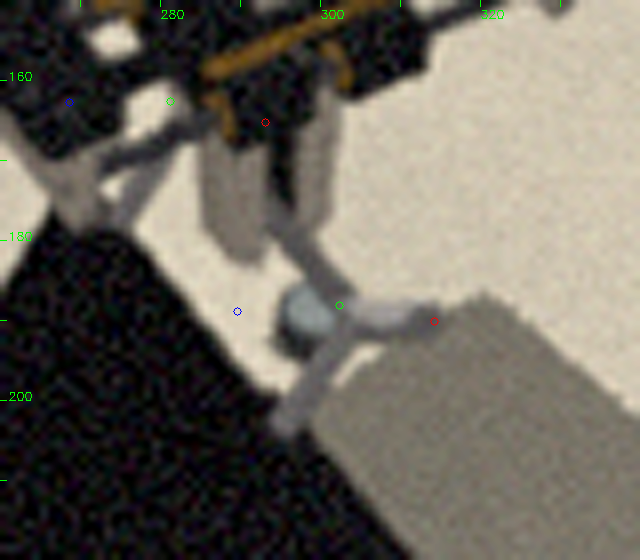

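The bar's real corner sits at (303,188), right on the 0.97 rad prediction (green). The earlier pick was the loupe's tip behind it, so the lid is at about 0.96 rad, roughly 11° short of balance. Handing in.

```bash
python3 -c "
from bench import robot
print(robot.current_t(),robot.current_finger_force()); print(robot.hand_in())"
```

```text
26.0583 30.001273155212402
the job is handed in; nothing more can be done
None
```

The job is handed in at 26 s: the catch was pressed to its stop, the lid was raised to about 1.29 rad and eased back to about 0.97 rad (roughly 10° short of balance), and the fingers are still holding it there with no other object seen to have moved.

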